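# Ready the waffle iron: shut the lid and set the browning dial

### The arm

A 6-joint arm with a two-finger parallel gripper is mounted at the origin on the work surface. World frame = base frame: x ahead of the robot, y to its left, z up, the work surface at z = 0. Lengths are in m, angles in rad, forces in N, time in s.
With the tool pointing down it reaches from about 0.35 to 0.85 m from the base axis. Payload 8.1 kg.
Tool frame: the origin (TCP) lies at the centre of the arm's flange, where the gripper is bolted on; the fingertips stand 186 mm ahead of it and the grasp point (between the pads) lies 167 mm ahead of it; z points along the fingers, y is the line along which they close (so a half turn about z gives the same grasp; the last joint's range is limited). The gripper opens to 93 mm and grips with 3 to 60 N. Pads are 15 mm wide; open, the fingers measure 128 mm over their backs; the gripper's body (75 mm by 188 mm) begins 65 mm behind the grasp point.
Start: joints at [1.036, 0.13, 1.488, -0, 1.523, -0.085], TCP at [0.261, 0.54, 0.405] pointing down, gripper open.
Joint ranges: [-2.96, 2.96], [-0.89, 2.26], [0.02, 2.5], [-1.34, 4.48], [0, 2.73], [-2.66, 2.66]. Speed limits (rad/s): [2.39, 2.39, 2.79, 3.14, 3.14, 3.14].

### API

Orientations are given as a rotation vector (axis times angle).
In Python, from plant import robot gives the robot as it stands.
- The arm moves only by the tool apply_moves, never from a script. Its argument "series" is a list of rows, each a list of 2 entries, a list of its own where there are three numbers: the shift along the tool's x, y, z in mm, then the turn, a rotation vector about the tool's x, y, z in rad. A call has 1 to 12 rows; each row shifts and turns the commanded pose from where the row before left it, along the tool's axes as they then stand; what a row does not reach is not made up. A row lasts 1/12 s, in which the tool goes at most 41.7 mm and 7.16 degrees, less where a joint would pass 70% of its speed; a pose out of reach is approached as far as the arm can. A call is refused whole if a number of a shift passes 41.7 or a number of a turn 0.125, either way. A call with a gripper value outside its range is refused whole. "claw" is the opening, from 0 (shut) to 1 (fully open), set as the call begins (left out, the last holds). The fingers move at their own pace and stop on an object; "newtons" is the grip in N (left out, the last holds). Time passes only in rows, so rows that do not move let the fingers close. It gives the time, the measured TCP pose, the force, the opening and the grip force at its end, in the units of the state.
- robot.read_state(): the state, without advancing time (a new reading comes with each control period).
- robot.read_camera(name): name is "side" or "top"; returns (picture, depth): 400x640x3 uint8, blue, green, red; 400x640 float32, m along the optical axis (not along the pixel's ray), 0 where there is no reading.
- robot.calibration(name): a dict with "fx", "fy", "cx", "cy" (pixels), "extrinsics" (4x4, takes a point from world to camera coordinates). Camera axes: x right, y down, z forward; pixel columns grow to the right and rows downward; lengths in m; the calibration is good to about 2 mm. A picture is of the moment at which its call begins. calibration takes no time and is no camera call.
- robot.close_job(): hands the job in; it is judged then, once.
The state is a dict: "t": time; "q": joint angles; "dq": joint speeds; "joint_torque": joint torques, N m; "tool_pos": TCP position; "orientation": TCP orientation; "force": force on the tool from outside, world axes, zero at the start; "wrist_torque": the same for the moment, N m; "opening": finger opening in m; "gripper_force": force on a finger pad.
Only numpy, scipy, OpenCV 4.12 (cv2) and the standard library are available. Lean on these libraries where they do the work, as an engineer would, in place of code of your own. Each camera call takes 0.05 s, during which the arm holds its last target. There are 200 camera calls.

### The job

The waffle iron has been wiped out and left with its lid standing open, leaning back past upright. Get it ready to heat: push the lid over so that it swings fully shut, and set the browning dial to the fifth click, counting clockwise from its off stop (its anticlockwise end). Let go of it all and leave the things standing round about where they are.

Things in the scene. Friction and masses are not known exactly. Their poses are not given: they have to be found in the camera images.
- waffle_iron: Two-square waffle iron, steel shell on rubber feet, fixed in place. Origin on the table under its middle; x from its front (robot side at yaw 0) to its back, y to its left, z up. Shell 240 mm wide, x -78 to +88 mm, top at z 60 mm. In front, a control panel 222 mm wide slopes down from x -78, z 60 to x -151, z 26: 25 degrees to the table, its normal leaning 25 degrees from vertical to the front.
- dial_axis (a point): Where the dial's axis (the panel's normal) meets the panel: iron x -120, y -75, z 41 mm, at the front right. Axes as the iron's. Round it on the panel: a dash at the off position, then one dark dot for each of the eight clicks.
- browning_dial (a joint): Dial angle, rad: 0 at the off stop, growing clockwise seen facing the panel, to 3.351 at the other stop. Notches 0.419 (24 degrees) apart, eight clicks after off; about 0.07 N m carries it to the next, and it settles into the notch it is left near. Starts between off and the third click. At 0 the white pointer line stands 96 degrees anticlockwise of straight up the slope (5th click: 24 clockwise of it).
- dial_grip (a point): Middle of the dial's bar grip, on the axis 19 mm out from the panel. Black plastic: a round skirt 48 mm across, its face 7 mm out; across it a bar 14 mm wide, 44 mm long, up to 31 mm out, a white pointer line on one half. z runs along the axis out of the panel; the frame turns with the dial. The pointer lies 96 degrees from the point's x axis, counted from x towards y.
- lid (a joint): Lid angle, rad: 0 fully shut, growing as it opens upward; starts leaning back at its stop, 1.70. Free but damped hinge, along the iron's y: below about 1.38 its weight swings it shut in 1 to 3 s, above that it falls back open. Pushing it at the handle takes 1 to 3 N.
- lid_hinge (a point): Middle of the hinge line at the back of the iron (iron x +82, z 62 mm); axes as the iron's. The lid is a slab 236 mm wide and 30 mm thick, reaching from 5 to 157 mm from this line; shut, its top is at z 92 mm; open, its outer side looks to the back.
- lid_handle (a point): Middle of the lid's black handle: a flat tab 80 mm wide and 14 mm thick in the middle of the lid's free edge, 169 mm from the hinge line, half-way through the lid's thickness. It ends 13 mm beyond this point; the lid's edge is 12 mm short of it. Open, it is uppermost, about 230 mm above the table; shut, at the front. Axes turn with the lid (shut: as the iron's).
- crock_mid (a point): Bystander: lidded stoneware crock, 104 mm across, 136 mm high, loose, beside the iron on its right; centre.
- syrup_jug_mid (a point): Bystander: amber glass syrup jug, 76 mm across, 158 mm high, loose, by the back right corner of the iron; centre.
- whisk_mid (a point): Bystander: flat steel whisk lying on the table left of the iron, about 270 mm long, 16 mm high; near its middle.
- bowl_mid (a point): Bystander: steel mixing bowl, 200 mm across, 85 mm high, loose, left of the whisk; centre.
- cruet_tall_mid (a point): Bystander: glass cruet, 60 mm across, 175 mm high, loose on the bamboo lazy susan (270 mm across, turns freely, top 27 mm high) on the far right of the table; centre.
- cruet_short_mid (a point): Bystander: glass cruet, 68 mm across, 135 mm high, on the lazy susan; centre.
- tin_mid (a point): Bystander: tin 80 x 110 x 94 mm with a small drawer beneath, on the lazy susan; centre.

How it is judged:
By the outcome, as a careful person would: the job done as asked, in the order asked, and still so for the second after the job is handed in, with the robot touching nothing.
It also fails if it takes over 58 s, if anything falls off the work surface, if the arm or the gripper's body presses on something with over 40 N, if the wrist force passes 120 N, or if a joint passes its speed limit or range.

## Working session

There is one attempt and no reset: what is moved stays moved. The work goes in short steps, Python scripts to look and compute and a tool call to move; the robot and the scene stay as the last step left them, time stands still between calls to the robot, and variables do not carry over. Pictures are saved under pics/ and viewed, at most 10 in all, crops included, and the job is handed in when it is done.

Besides the shell and the picture viewer there is one more tool, called after "Request:" as a command line: name --argument value ..., lists and objects as JSON in quotes. apply_moves: Moves the arm, as the interface text tells. Its arguments: {"type":"object","properties":{"series":{"type":"array"},"claw":{"type":"number"},"newtons":{"type":"number"}},"required":["series"]}

```bash
mkdir -p pics; ls
python3 - <<'E'
from plant import robot
import cv2,numpy as np
for n in("side","top"):
    p,d=robot.read_camera(n);cv2.imwrite(f"pics/{n}0.png",p);np.save(f"{n}_d.npy",d)
    c=robot.calibration(n);E=c["extrinsics"];print(n,c["fx"],c["cx"],c["cy"],(-E[:3,:3].T@E[:3,3]).round(3),E[:3,:3].round(2).tolist())
s=robot.read_state();print(s["t"],s["tool_pos"],s["orientation"],s["opening"])
E
```

```text
pics
side 400.6799611959984 318.8128514114496 208.53032615729867 [ 0.135 -0.656  0.802] [[0.8, -0.6, -0.01], [-0.41, -0.52, -0.75], [0.45, 0.6, -0.66]]
top 365.7522631905338 321.72702357838097 200.3814156655676 [ 0.467 -0.007  1.23 ] [[0.0, -1.0, 0.0], [-0.99, -0.0, -0.12], [0.12, -0.0, -0.99]]
0.1 [0.26074515 0.54014994 0.4037932 ] [-7.00523171e-01 -3.06197568e+00  2.47445669e-03] 0.09312636059156006
```

View pics/side0.png

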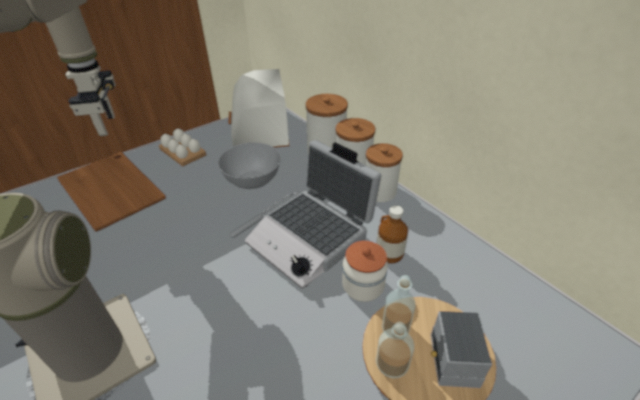

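View pics/top0.png

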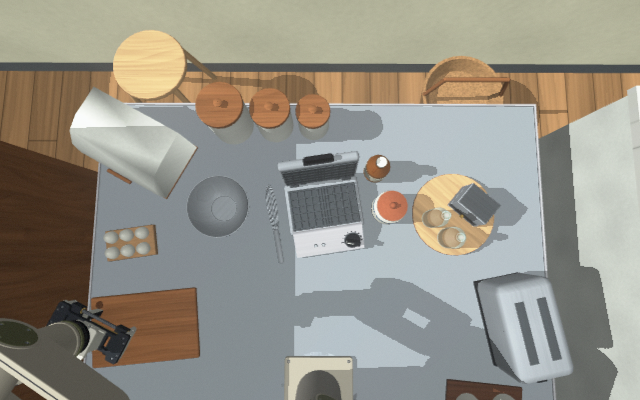

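The side view shows the iron mid-table with the dial at about (301,266) and the handle at (344,153). In the top view the dial is at (352,240), the handle at (319,159), the crock at (390,207) and the jug at (377,167). Next I'll take enlarged crops and dark-blob measurements.

```bash
cat > h.py <<'E'
from plant import robot
import cv2,numpy as np
def ray(n,u,v):
    c=robot.calibration(n);E=c["extrinsics"];R=E[:3,:3]
    return -R.T@E[:3,3], R.T@np.array([(u-c["cx"])/c["fx"],(v-c["cy"])/c["fy"],1])
def plane(n,u,v,z):
    o,d=ray(n,u,v);return o+d*(z-o[2])/d[2]
def tri(uv1,uv2):
    A=[];b=[]
    for n,(u,v) in(("top",uv1),("side",uv2)):
        o,d=ray(n,u,v);d/=np.linalg.norm(d);P=np.eye(3)-np.outer(d,d);A.append(P);b.append(P@o)
    return np.linalg.lstsq(np.vstack(A),np.hstack(b),rcond=None)[0]
def dark(p,box,th=45):
    x0,y0,x1,y1=box;m=(p[y0:y1,x0:x1].max(2)<th).astype(np.uint8)
    k,l,s,c=cv2.connectedComponentsWithStats(m);i=1+s[1:,4].argmax();return c[i]+[x0,y0],s[i]+[x0,y0,0,0,0]
E
python3 - <<'E'
from h import *
T=cv2.imread("pics/top0.png");S=cv2.imread("pics/side0.png")
ht,_=dark(T,(295,148,345,172));hs,_=dark(S,(325,138,362,168));dt,st=dark(T,(335,228,370,250));ds,ss=dark(S,(285,250,318,280))
print(ht,hs,dt,st,ds,ss)
H=tri(ht,hs);D=tri(dt,ds);print("handle",H,"dial",D, plane("top",*ht,.228),plane("top",*dt,.052),plane("side",*ds,.052))
a=np.array(H-D)[:2];b=np.array([118.7+126,75]);print("yaw",np.degrees(np.arctan2(a[1],a[0])-np.arctan2(b[1],b[0])),np.hypot(*a),np.hypot(*b))
for nm,uv,z in(("panelFL",(297,256),.026),("panelFR",(364,250),.026)):print(nm,plane("top",*uv,z))
f=lambda I,x,y:cv2.resize(I[y-20:y+20,x-20:x+20],(400,400),interpolation=cv2.INTER_CUBIC)
cv2.imwrite("pics/c.png",np.hstack([f(T,352,240),f(S,301,266)]))
E
```

```text
Traceback (most recent call last):
  File "h.py", line 15, in dark
    k,l,s,c=cv2.connectedComponentsWithStats(m);i=1+s[1:,4].argmax();return c[i]+[x0,y0],s[i]+[x0,y0,0,0,0]
                                                    ~~~~~~~~~~~~~~^^
ValueError: attempt to get argmax of an empty sequence
```

```bash
cat > m.py <<'E'
from h import *
T=cv2.imread("pics/top0.png");S=cv2.imread("pics/side0.png")
print(T[154:164,319].max(1),S[148:158,344].max(1),T[232:250,352].max(1),S[258:276,301].max(1))
th=60
ht,_=dark(T,(295,148,345,172),th);hs,_=dark(S,(325,138,362,168),th);dt,st=dark(T,(335,228,370,250),th);ds,ss=dark(S,(285,250,318,280),th)
print(ht,hs,dt,st,ds,ss)
H=tri(ht,hs);D=tri(dt,ds);print("handle",H,"dial",D, plane("top",*ht,.228),plane("top",*dt,.052),plane("side",*ds,.052))
a=np.array(H-D)[:2];b=np.array([118.7+126,75]);print("yaw",np.degrees(np.arctan2(a[1],a[0])-np.arctan2(b[1],b[0])),np.hypot(*a),np.hypot(*b))
for nm,uv,z in(("panelFL",(297,256),.026),("panelFR",(364,250),.026)):print(nm,plane("top",*uv,z))
f=lambda I,x,y:cv2.resize(I[y-20:y+20,x-20:x+20],(400,400),interpolation=cv2.INTER_CUBIC)
cv2.imwrite("pics/c.png",np.hstack([f(T,352,240),f(S,301,266)]))
E
python3 m.py
```

```text
[187  51  55  54  50  46  45  45  48  79] [38 30 25 24 20 17 22 21 25 27] [162  89  63  65  65  66  63  55  56  55  72 122 148  60  70 123 220 202] [51 34 26 33 31 29 27 30 30 21 21 18 21 13 18 21 40 62]
[318.03240741 158.82407407] [344.24137931 152.81609195] [353.21875 240.25   ] [347 239  13   4  32] [300.48672566 266.51769912] [292 258  17  18 226]
handle [0.70371969 0.00236718 0.22598035] dial [ 0.47858053 -0.11012011  0.0452066 ] [0.70255729 0.00277944 0.228     ] [ 0.47819286 -0.10935322  0.052     ] [ 0.47581886 -0.11518689  0.052     ]
yaw 9.508111522618828 0.25167644398534217 255.93571458473707
panelFL [0.4268262  0.07182453 0.026     ]
panelFR [ 0.44693418 -0.14657605  0.026     ]
```

View pics/c.png

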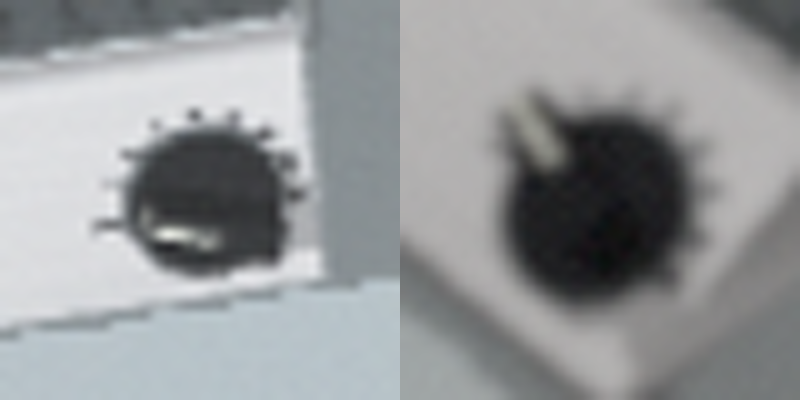

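The crops show the off dash at the left of the dial, with the white pointer about 17° above image-left. That fits click 1. I'll pin down the yaw from the panel's front edge and get clearances.

Run:
```python
from h import *
T=cv2.imread("pics/top0.png");S=cv2.imread("pics/side0.png")
# panel front edge: strongest vertical gradient per column
g=cv2.cvtColor(T,cv2.COLOR_BGR2GRAY).astype(float)
hsv=cv2.cvtColor(T,cv2.COLOR_BGR2HSV)
m=((hsv[...,1]<20)&(g>170)).astype(np.uint8)
m=cv2.morphologyEx(m,cv2.MORPH_OPEN,np.ones((2,2)))
pts=[]
for u in range(303,340):
    v=[v for v in range(232,262) if m[v,u]]
    if v: pts.append((u,max(v)+.5))
P=np.array([plane("top",u,v,.026)[:2] for u,v in pts])
vx=cv2.fitLine(P.astype(np.float32),cv2.DIST_HUBER,0,.01,.01).ravel();print("front edge yaw",np.degrees(np.arctan2(-vx[0]*np.sign(vx[1]),abs(vx[1]))),vx,len(P))
b=cv2.minAreaRect(np.argwhere(T[148:172,295:345].max(2)<70)[:,::-1].astype(np.float32));print("handle rect",b)
dt,st=dark(T,(335,228,370,250),110);ds,ss=dark(S,(285,250,318,280),70)
print(dt,st,ds,ss,plane("top",*dt,.05),plane("side",*ds,.05),tri(dt,ds))
for n,uv,z in(("crock",(390,206),.136),("jug",(381,161),.158),("can3",(314,111),.15),("can2",(271,107),.15)):
    u,v=uv;d=np.load("top_d.npy")[v,u];o,r=ray("top",u,v);print(n,o+r*d)
```

```text
front edge yaw 8.80965 [ 0.15315229 -0.9882026   0.4293428  -0.0043841 ] 37
handle rect ((27.5, 14.5), (17.0, 43.0), 90.0)
[352.73255814 239.44767442] [345 233  17  14 172] [300.49794239 266.58436214] [292 258  18  18 243] [ 0.48076649 -0.10798326  0.05      ] [ 0.47662949 -0.11393309  0.05      ] [ 0.48052606 -0.10846488  0.04218672]
crock [ 0.58110003 -0.2150932   0.12700651]
jug [ 0.71370235 -0.18530025  0.15526035]
can3 [0.86699173 0.01640776 0.15902823]
can2 [0.86899238 0.14343409 0.18530759]
```

```bash
cat >> h.py <<'E'
from scipy.spatial.transform import Rotation as Ro
YAW=np.radians(9);RI=Ro.from_euler("z",YAW).as_matrix();OI=np.array([.587,-.016,0])
def W(x,y,z):return OI+RI@(np.array([x,y,z])/1000)
N=RI@np.array([-np.sin(np.radians(25)),0,np.cos(np.radians(25))]);UP=RI@np.array([np.cos(np.radians(25)),0,np.sin(np.radians(25))]);LEFT=RI[:,1]
def delta(p,R):
    s=robot.read_state();R0=Ro.from_rotvec(s["orientation"])
    print("t",s["t"],"shift mm(tool)",((R0.inv().apply(p-s["tool_pos"]))*1000).round(1),"turn",(R0.inv()*Ro.from_matrix(R)).as_rotvec().round(3),"pos",s["tool_pos"].round(3),"F",s["force"].round(1))
def down(yaw_y): # tool down, tool y at world angle
    y=np.array([np.cos(yaw_y),np.sin(yaw_y),0]);z=np.array([0,0,-1.]);return np.c_[np.cross(y,z),y,z]
E
python3 - <<'E'
from h import *
A=W(-120,-75,41)
for n,segs in(("top",((347,242),(353.5,244))),("side",((294,255.5),(296.5,262)))):
    P=[]
    for u,v in segs:
        o,d=ray(n,u,v);P.append(o+d*((A+.031*N-o)@N)/(d@N))
    q=P[0]-P[1];print(n,"pointer deg cw from up",np.degrees(np.arctan2(-q@LEFT,q@UP)),[((p-A)@UP*1000,(p-A)@LEFT*1000) for p in P])
delta(np.array([.735,.02,.47]),down(YAW+np.pi/2))
H=W(119,0,228);print(H)
E
```

```text
top pointer deg cw from up -62.18416759351302 [(np.float64(9.610439807875803), np.float64(21.868855412005907)), (np.float64(-0.703717869833323), np.float64(2.3194106511618338))]
side pointer deg cw from up -62.44031147345115 [(np.float64(10.045488063129461), np.float64(17.17277599479312)), (np.float64(1.2001746219109706), np.float64(0.22421922197326194))]
t 0.1 shift mm(tool) [-653.2 -262.3  -65.9] turn [-0.002 -0.001 -0.607] pos [0.261 0.54  0.404] F [0.6 0.1 0.6]
[0.70453491 0.0026157  0.228     ]
```

Request:
apply_moves --series '[[[0,0,-33],[0,0,0]],[[0,0,-33],[0,0,0]],[[-36,-14.5,0],[0,0,0]],[[-36,-14.5,0],[0,0,0]],[[-36,-14.5,0],[0,0,0]],[[-36,-14.5,0],[0,0,0]],[[-36,-14.5,0],[0,0,0]],[[-36,-14.5,0],[0,0,0]],[[-36,-14.5,0],[0,0,0]],[[-36,-14.5,0],[0,0,0]],[[-36,-14.5,0],[0,0,0]],[[-36,-14.5,0],[0,0,0]]]' --claw 0

```text
t: 1.1
tool_pos: [0.5229, 0.2515, 0.4703]
orientation: [-0.7, -3.062, 0.0]
force: [0.6, 1.7, -0.4]
opening: 0.0177
gripper_force: 0.0
```

Request:
apply_moves --series '[[[-36,-14.5,0],[0,0,0]],[[-36,-14.5,0],[0,0,0]],[[-36,-14.5,0],[0,0,0]],[[-36,-14.5,0],[0,0,0]],[[-36,-14.5,0],[0,0,0]],[[-36,-14.5,0],[0,0,0]],[[-36,-14.5,0],[0,0,0]],[[-36,-14.5,0],[0,0,0]],[[0,0,0],[0,0,-0.12]],[[0,0,0],[0,0,-0.12]],[[0,0,0],[0,0,-0.12]],[[0,0,0],[0,0,-0.12]]]'

```text
t: 2.1
tool_pos: [0.7312, 0.023, 0.4694]
orientation: [0.056, -3.139, -0.0]
force: [0.2, -0.2, 0.4]
opening: 0.0
gripper_force: 0.0
```

Run:
```python
from h import *
delta(np.array([.742,.008,.398]),down(YAW+np.pi/2))
```

```text
t 2.1 shift mm(tool) [-10.4 -15.4  71.3] turn [ 0.    -0.002 -0.122] pos [0.731 0.023 0.469] F [ 0.2 -0.2  0.4]
```

Request:
apply_moves --series '[[[-10,-15,0],[0,0,-0.12]],[[-2,0,24],[0,0,0]],[[0,0,24],[0,0,0]],[[0,0,22],[0,0,0]],[[10,0,0],[0,0,0]],[[10,0,0],[0,0,0]],[[10,0,0],[0,0,0]],[[10,0,0],[0,0,0]],[[10,0,0],[0,0,0]]]'

```text
t: 2.85
tool_pos: [0.6936, 0.0017, 0.4004]
orientation: [-0.236, 3.132, 0.0]
force: [2.0, 0.4, 1.8]
opening: 0.0004
gripper_force: 0.9
```

Request:
apply_moves --series '[[[10,0,0],[0,0,0]],[[10,0,0],[0,0,0]],[[10,0,0],[0,0,0]],[[10,0,0],[0,0,0]],[[10,0,0],[0,0,0]],[[10,0,0],[0,0,0]]]'

```text
t: 3.35
tool_pos: [0.634, -0.0073, 0.4001]
orientation: [0.236, -3.132, -0.0]
force: [0.3, 0.5, 0.0]
opening: 0.0004
gripper_force: 0.1
```

Run:
```python
from h import *
p,d=robot.read_camera("side");cv2.imwrite("pics/s1.png",p)
delta(np.array([.742,.008,.398]),down(YAW+np.pi/2))
```

```text
t 3.4 shift mm(tool) [-110.1   -0.9    2. ] turn [ 0.    -0.002 -0.007] pos [ 0.633 -0.008  0.4  ] F [1.9 0.1 0.4]
```

View pics/s1.png

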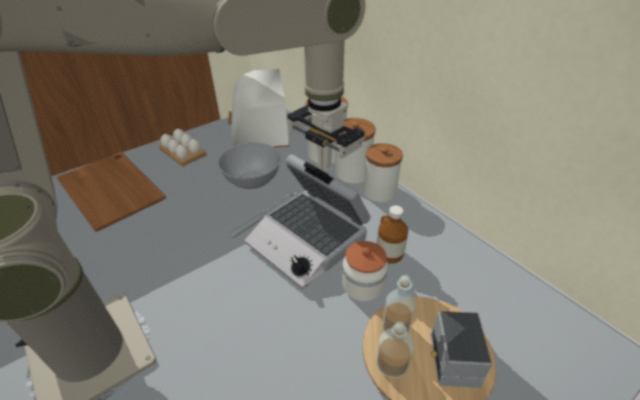

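The lid is tipping forward, with the handle now at about (318,172), so it is swinging shut. I'll retreat upward and plan the dial approach.

Request:
apply_moves --series '[[[0,0,-30],[0,0,0]],[[0,0,-30],[0,0,0]],[[0,0,-10],[0,0,-0.12]],[[0,0,0],[0,0,-0.12]],[[0,0,0],[0,0,-0.12]],[[0,0,0],[0,0,-0.12]]]' --claw 0.5

```text
t: 3.9
tool_pos: [0.6348, -0.0073, 0.4708]
orientation: [-0.982, 2.984, -0.0]
force: [0.2, -1.2, -0.6]
opening: 0.0359
gripper_force: 0.0
```

```bash
sed -i 's/OI=np.array(.*/OI=np.array([.5895,-.0165,0])/' h.py
cat >> h.py <<'E'
def dialR(phi): # tool on dial axis, bar at phi deg cw from up the slope
    p=np.radians(phi);y=-(np.cos(p+np.pi/2)*UP-np.sin(p+np.pi/2)*LEFT);z=-N;return np.c_[np.cross(y,z),y,z]
def dialP(out):return W(-120,-75,41)+(out/1000+.167)*N
E
python3 - <<'E'
from h import *
print(robot.read_state()["q"].round(2),dialP(110),dialP(29))
delta(dialP(110),dialR(-67))
delta(dialP(110),dialR(-67))
E
```

```text
[-0.09  0.21  1.28  0.    1.65 -2.3 ] [ 0.36708599 -0.1276618   0.29204726] [ 0.40089662 -0.12230673  0.21863633]
t 3.9 shift mm(tool) [286.9  62.2 178.7] turn [ 0.327 -0.302 -0.679] pos [ 0.635 -0.007  0.471] F [ 0.2 -1.2 -0.6]
t 3.9 shift mm(tool) [286.9  62.2 178.7] turn [ 0.327 -0.302 -0.679] pos [ 0.635 -0.007  0.471] F [ 0.2 -1.2 -0.6]
```

Request:
apply_moves --series '[[[36,7.8,0],[0,0,0]],[[36,7.8,0],[0,0,0]],[[36,7.8,0],[0,0,0]],[[36,7.8,0],[0,0,0]],[[36,7.8,0],[0,0,0]],[[36,7.8,0],[0,0,0]],[[36,7.8,0],[0,0,0]],[[36,7.8,0],[0,0,0]],[[0,0,0],[0,0,0.12]],[[0,0,0],[0,0,0.12]],[[0,0,0],[0,0,0.12]],[[0,0,0],[0,0,0.12]]]'

```text
t: 4.9
tool_pos: [0.3662, -0.1243, 0.4708]
orientation: [0.221, -3.133, 0.003]
force: [0.5, -0.2, -0.9]
opening: 0.0468
gripper_force: 0.0
```

Request:
apply_moves --series '[[[0,0,0],[0,0,0.12]],[[0,0,0],[0,0,0.12]],[[0,0,0],[0,0,0.12]],[[0,0,0],[0,0,0.12]],[[0,0,0],[0,0,0.12]],[[0,0,0],[0,0,0.12]],[[0,0,0],[0,0,0.12]],[[0,0,0],[0,0,0.12]],[[0,0,0],[0,0,0.12]],[[0,0,0],[0,0,0.12]],[[0,0,0],[0,0,0.12]],[[0,0,0],[0,0,0.12]]]'

```text
t: 5.9
tool_pos: [0.3665, -0.1241, 0.4706]
orientation: [1.899, 2.503, -0.003]
force: [-0.3, 0.1, 0.5]
opening: 0.0465
gripper_force: 0.0
```

Request:
apply_moves --series '[[[0,0,0],[0,0,0.12]],[[0,0,0],[0,0,0.12]],[[0,0,0],[0,0,0.12]],[[0,0,0],[0,0,0.12]]]'

```text
t: 6.23
tool_pos: [0.3665, -0.1241, 0.4706]
orientation: [2.439, 1.979, -0.003]
force: [0.0, -0.3, -0.3]
opening: 0.0464
gripper_force: 0.0
```

```bash
sed -i 's/y=-(np.cos(p+np.pi\/2)\*UP-np.sin(p+np.pi\/2)\*LEFT)/y=(np.cos(p+np.pi\/2)*UP-np.sin(p+np.pi\/2)*LEFT)/' h.py
python3 - <<'E'
from h import *
print(robot.read_state()["q"].round(2))
delta(dialP(110),dialR(-67))
E
```

```text
[-0.46 -0.49  1.92 -0.    1.71 -0.25]
t 6.2333 shift mm(tool) [ -3.    1.5 178.6] turn [-0.406  0.165  0.037] pos [ 0.367 -0.124  0.471] F [ 0.  -0.3 -0.3]
```

Request:
apply_moves --series '[[[-3,1.5,35],[0,0,0]],[[0,0,36],[0,0,0]],[[0,0,36],[0,0,0]],[[0,0,36],[0,0,0]],[[0,0,36],[0,0,0]],[[0,0,0],[-0.1,0.041,0.009]],[[0,0,0],[-0.1,0.041,0.009]],[[0,0,0],[-0.1,0.041,0.009]],[[0,0,0],[-0.1,0.041,0.009]],[[0,0,0],[0,0,0]],[[0,0,0],[0,0,0]]]'

```text
t: 7.15
tool_pos: [0.3665, -0.128, 0.2915]
orientation: [2.269, 1.782, 0.55]
force: [-0.9, 0.1, -0.1]
opening: 0.0464
gripper_force: 0.0
```

Run:
```python
from h import *
print(robot.read_state()["q"].round(2))
delta(dialP(29),dialR(-67))
p,d=robot.read_camera("side");q,d=robot.read_camera("top")
cv2.imwrite("pics/s2.png",np.hstack([cv2.resize(p[150:300,220:370],(400,400),interpolation=2),cv2.resize(q[150:300,250:400],(400,400),interpolation=2)]))
```

```text
[-0.62 -0.64  2.37  0.33  1.12 -0.48]
t 7.15 shift mm(tool) [ 0.5  1.4 80.8] turn [-0.008  0.     0.004] pos [ 0.366 -0.128  0.292] F [-0.9  0.1 -0.1]
```

View pics/s2.png

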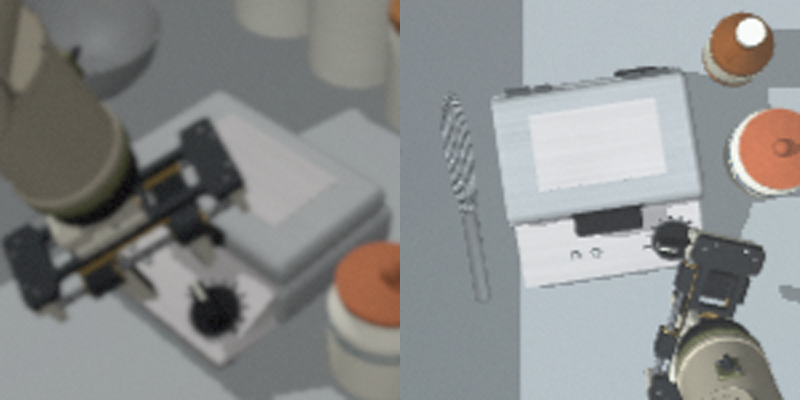

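The lid is fully shut, and the open jaws are lined up out from the dial (side crop dial (213,308)). Descending along the axis.

Request:
apply_moves --series '[[[0,1,15],[0,0,0]],[[0,0,15],[0,0,0]],[[0,0,15],[0,0,0]],[[0,0,10],[0,0,0]],[[0,0,0],[0,0,0]]]'

```text
t: 7.67
tool_pos: [0.3906, -0.1233, 0.2401]
orientation: [2.269, 1.788, 0.55]
force: [-1.0, -0.4, -0.5]
opening: 0.0465
gripper_force: 0.0
```

Run:
```python
from h import *
print(robot.read_state()["q"].round(2))
delta(dialP(29),dialR(-67))
p,d=robot.read_camera("side");q,d=robot.read_camera("top")
cv2.imwrite("pics/s3.png",np.hstack([cv2.resize(p[215:295,260:340],(400,400),interpolation=2),cv2.resize(q[200:280,310:390],(400,400),interpolation=2)]))
```

```text
[-0.56 -0.47  2.36  0.35  0.96 -0.49]
t 7.6667 shift mm(tool) [-0.5  0.7 23.8] turn [-0.012 -0.002  0.006] pos [ 0.391 -0.123  0.24 ] F [-1.  -0.4 -0.5]
```

View pics/s3.png

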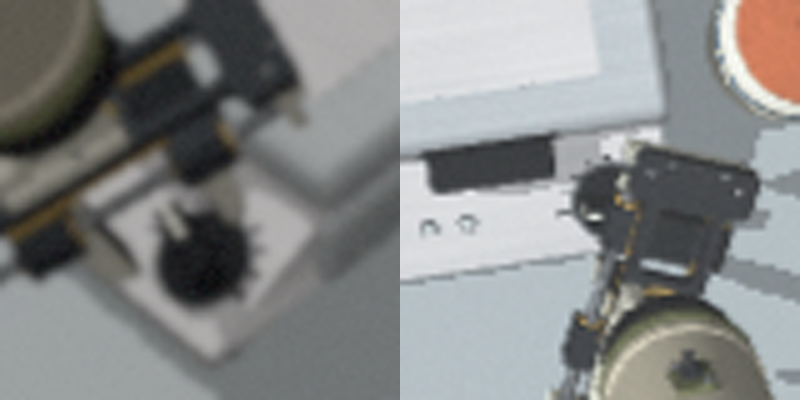

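Jaw tips straddle the bar in the side crop ((125,265) and (235,215) around the bar at (185,235)). I'll go on down and close.

Request:
apply_moves --series '[[[0,0.5,8],[-0.01,0,0]],[[0,0,8],[0,0,0]],[[0,0,6],[0,0,0]],[[0,0,0],[0,0,0]]]'

```text
t: 8.1
tool_pos: [0.4004, -0.1226, 0.2222]
orientation: [2.26, 1.777, 0.561]
force: [-0.9, 0.2, -0.0]
opening: 0.0468
gripper_force: 0.0
```

Request:
apply_moves --series '[[[0,0,0],[0,0,0]],[[0,0,0],[0,0,0]],[[0,0,0],[0,0,0]],[[0,0,0],[0,0,0]],[[0,0,0],[0,0,0]],[[0,0,0],[0,0,0]]]' --claw 0 --newtons 15

```text
t: 8.6
tool_pos: [0.3986, -0.1221, 0.2209]
orientation: [2.264, 1.781, 0.558]
force: [-16.4, 1.3, 6.5]
opening: 0.014
gripper_force: 15.0
```

Run:
```python
from h import *
s=robot.read_state();print(s["opening"],s["gripper_force"],s["wrist_torque"],s["q"].round(2))
delta(dialP(29),dialR(24))
```

```text
0.013986133721705148 14.988516122102737 [0.36974971 2.53279952 0.42933869] [-0.55 -0.42  2.36  0.36  0.89 -0.5 ]
t 8.6 shift mm(tool) [-0.2  1.2  3. ] turn [-0.004  0.     1.594] pos [ 0.399 -0.122  0.221] F [-16.4   1.3   6.5]
```

Request:
apply_moves --series '[[[0,-2,0],[0,0,0]],[[0,0,0],[0,0,0]],[[0,0,0],[0,0,0]]]'

```text
t: 8.85
tool_pos: [0.3978, -0.1218, 0.2207]
orientation: [2.261, 1.778, 0.56]
force: [-1.1, 2.9, -5.8]
opening: 0.0138
gripper_force: 15.0
```

```bash
cat >> h.py <<'E'
def ft():
    s=robot.read_state();R=Ro.from_rotvec(s["orientation"]).inv();print("F tool",R.apply(s["force"]).round(1),"T tool",R.apply(s["wrist_torque"]).round(2),"open",s["opening"])
    M=Ro.from_rotvec(s["orientation"]).as_matrix();y=M[:,1];print("phi",np.degrees(np.arctan2(-y@LEFT,y@UP))-90, "q6",s["q"][5])
E
python3 -c "
from h import *
ft()"
```

```text
F tool [ 1.7 -3.9  5. ] T tool [ 1.02  0.06 -0.07] open 0.013831150641227202
phi -67.31718213192516 q6 -0.5005316688053202
```

Request:
apply_moves --series '[[[0,-0.3,0],[0,0,0.08]],[[0,0,0],[0,0,0.08]],[[0,0,0],[0,0,0.08]],[[0,0,0],[0,0,0.08]],[[0,0,0],[0,0,0.08]],[[0,0,0],[0,0,0]]]' --newtons 25

```text
t: 9.35
tool_pos: [0.3977, -0.1217, 0.2206]
orientation: [2.634, 1.319, 0.626]
force: [-1.7, 3.6, -6.2]
opening: 0.014
gripper_force: 25.0
```

```bash
python3 -c "
from h import *
ft()"
```

```text
F tool [ 0.1 -5.3  5.1] T tool [ 1.04 -0.34  0.  ] open 0.014003731689720057
phi -44.18217512973596 q6 -0.09692369327705473
```

Low forces and the bar is following. Continuing the turn.

Request:
apply_moves --series '[[[0,-0.5,0],[0,0,0.08]],[[0,0,0],[0,0,0.08]],[[0,0,0],[0,0,0.08]],[[0,0,0],[0,0,0.08]],[[0,0,0],[0,0,0.08]],[[0,0,0],[0,0,0.08]],[[0,0,0],[0,0,0.08]],[[0,0,0],[0,0,0]]]'

```text
t: 10.02
tool_pos: [0.3974, -0.1215, 0.2206]
orientation: [3.003, 0.563, 0.681]
force: [1.1, 2.3, -9.4]
opening: 0.0139
gripper_force: 25.0
```

```bash
python3 -c "
from h import *
ft()"
```

```text
F tool [-2.2 -2.6  9.2] T tool [ 0.64 -0.71  0.02] open 0.013933079466863351
phi -12.241106944397274 q6 0.46072265792056355
```

Request:
apply_moves --series '[[[0,0,-1],[0,0,0.08]],[[0,0,0],[0,0,0.08]],[[0,0,0],[0,0,0.08]],[[0,0,0],[0,0,0.08]],[[0,0,0],[0,0,0.08]],[[0,0,0],[0,0,0.08]],[[0,0,0],[0,0,0.08]],[[0,0,0],[0,0,0.07]],[[0,0,0],[0,0,0]],[[0,0,0],[0,0,0]]]'

```text
t: 10.85
tool_pos: [0.397, -0.1213, 0.2207]
orientation: [-2.927, 0.374, -0.632]
force: [13.7, 3.6, -21.2]
opening: 0.0138
gripper_force: 25.0
```

```bash
python3 -c "
from h import *
ft()"
```

```text
F tool [ 2.9 -2.8 25.2] T tool [0.27 0.2  0.13] open 0.01379392774875896
phi 23.566078278548133 q6 1.0853645984014764
```

Dial bar is at 23.6°. Releasing, then backing off along the axis.

Request:
apply_moves --series '[[[0,0,0],[0,0,0]],[[0,0,0],[0,0,0]],[[0,0,0],[0,0,0]],[[0,0,0],[0,0,0]],[[0,0,-10],[0,0,0]],[[0,0,-20],[0,0,0]],[[0,0,-30],[0,0,0]],[[0,0,-30],[0,0,0]]]' --claw 0.45

```text
t: 11.52
tool_pos: [0.3589, -0.1278, 0.3043]
orientation: [-2.927, 0.378, -0.632]
force: [0.9, -0.7, 0.7]
opening: 0.0418
gripper_force: 0.0
```

Run:
```python
from h import *
ft()
p,d=robot.read_camera("side");q,d=robot.read_camera("top")
cv2.imwrite("pics/s4.png",np.hstack([cv2.resize(p[246:286,281:321],(400,400),interpolation=2),cv2.resize(q[200:280,310:390],(400,400),interpolation=2)]))
```

```text
F tool [ 1.3  0.3 -0.3] T tool [-0.12 -0.29  0.05] open 0.04184797221182789
phi 23.704391625332732 q6 1.105171141784046
```

View pics/s4.png

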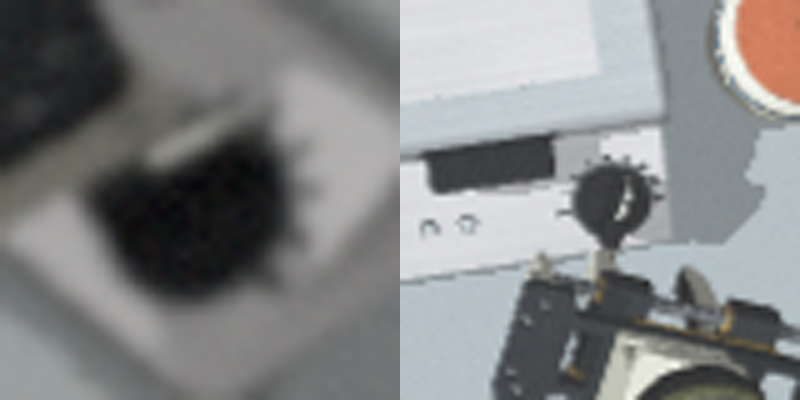

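Run:
```python
from h import *
A=W(-120,-75,41)
for n,segs in(("top",((356.6,234.5),(354.5,244))),("side",((305,257.2),(296,262.2)))):
    P=[]
    for u,v in segs:
        o,d=ray(n,u,v);P.append(o+d*((A+.031*N-o)@N)/(d@N))
    q=P[0]-P[1];print(n,np.degrees(np.arctan2(-q@LEFT,q@UP)),np.linalg.norm(q))
```

```text
top 17.998419118505954 0.032855735875024515
side 25.245404888057774 0.02486007641175017
```

Request:
apply_moves --series '[[[0,0,-25],[0,0,0]],[[0,0,-25],[0,0,0]],[[0,0,0],[0,0,0]],[[0,0,0],[0,0,0]]]'

```text
t: 11.95
tool_pos: [0.3388, -0.1318, 0.3506]
orientation: [-2.928, 0.379, -0.64]
force: [0.0, -0.0, -0.9]
opening: 0.0417
gripper_force: 0.0
```

The pointer reads 18–25° clockwise of up-slope, so it is in the fifth notch (24°). The lid is shut and the gripper is clear.

```bash
python3 -c "
from plant import robot
print(robot.close_job())"
```

```text
the job is handed in; nothing more can be done
None
```

I pushed the lid over and it swung fully shut, then set the browning dial to the fifth click, let go and handed the job in at about 12 s; in the last pictures nothing round about looked moved.

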